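# Bring the shed's interlocked solar switch bank on line

## Task

Switch the shed's solar supply on at the grey interlocked switch bank. One of the two yellow isolator handles is still off (pushed back) and blocks the blue main switch: draw that one fully towards the robot's side, level with the other yellow one, then slide the blue handle fully along its slot towards the yellow handles. Leave all three handles on and let go.

Things in the scene. Friction and masses are not known exactly. Their poses are not given: they have to be found in the camera images.
- bank: Fixed grey housing, 200 (x) by 420 (y) by 60 mm tall. Origin: centre of its underside; own +x points away from the robot, +y left, z up; turned up to 15 degrees. Slots along its x lie at bank y = 140, 60, -20 mm: two hold the yellow handles, one has a 5 mm black blanking strip, in any order. The blue handle's slot runs along bank y at bank x = -20 mm, at the right-hand end.
- yellow_a_grip (a point): Middle of a yellow paddle, 16 (bank x) by 26 mm (bank y), 90 mm above the shelf (paddle top 112). Slides along bank x only, 3 N friction, stays put: off at x = +10 mm, on (end stop) at -50 mm, nearer the robot. At the start one yellow is within 8 mm of on, the other within 8 mm of off. When off, the tab behind it blocks the blue comb bar; it clears after 42 mm.
- yellow_b_grip (a point): The other yellow paddle, in every way like the first; this point likewise lies in its middle, 90 mm above the shelf, and moves with it.
- blue_grip (a point): Middle of the blue paddle, 26 (bank x) by 16 mm (bank y), 90 mm above the shelf (paddle top 112), on a flat comb bar standing 4 mm above the deck. Slides along bank y only, 3 N friction, stays put: off at y = -170 mm (starts within 4 mm), on (end stop) at -120 mm; x = -20 mm. Blocked after a few mm while either yellow is off; once on, it locks the yellows on.

How it is judged:
By the outcome, as a careful person would: the job done as asked, in the order asked, and still so for the second after the job is handed in, with the robot touching nothing.
It also fails if it takes over 43 s, if anything falls off the work surface, if the arm or the gripper's body presses on something with over 40 N, if the wrist force passes 120 N, or if a joint passes its speed limit or range.

## Robot

A 6-joint arm with a two-finger parallel gripper is mounted at the origin on the work surface. World frame = base frame: x ahead of the robot, y to its left, z up, the work surface at z = 0. Lengths are in m, angles in rad, forces in N, time in s.
With the tool pointing down it reaches from about 0.4 to 0.825 m from the base axis. Payload 7 kg.
Tool frame: the origin (TCP) lies between the finger pads; the fingertips stand 8 mm ahead of it and the grasp point (between the pads) lies 11 mm behind it; z points along the fingers, y is the direction in which the jaws open and shut (so a half turn about z gives the same grasp; the last joint's range is limited). The gripper opens to 85 mm and grips with 20 to 120 N. Pads are 22 mm wide; open, the fingers measure 114 mm over their backs; the gripper's body (76 mm by 85 mm) begins 54 mm behind the grasp point. The pads swing forward as they close: fully open they stand 13 mm farther back than shut.
Start: joints at [0.288, 0.359, 0.012, 0, -1.224, -0.288], TCP at [0.675, -0, 0.239] pointing down, gripper open.
Joint ranges: [-3.07, 3.07], [-1.43, 2.12], [-1.02, 1.25], [-3.03, 1.67], [-3.05, -0], [-3.03, 3.03]. Speed limits (rad/s): [2.39, 2.39, 3.01, 3.14, 3.14, 3.14].

## Interface

Orientations are given as a rotation vector (axis times angle).
In Python, from rig import env gives the robot as it stands.
- The arm moves only by the tool send_rows, never from a script. Its argument "motion" is a list of rows, each an object of numbers: "dx", "dy", "dz": the shift along the tool's x, y, z in m; "turn": the turn about the tool's z in rad; "fingers": the gripper command: -1 is shut, 1 is fully open, values between are in proportion. In form: [{"dx": .., "dy": .., "dz": .., "turn": .., "fingers": ..}, ...]. A call has exactly 10 rows; each row shifts and turns the commanded pose from where the row before left it, along the tool's axes as they then stand; what a row does not reach is not made up. A row lasts 1/8 s, in which the tool goes at most 62.5 mm and 10.7 degrees, less where a joint would pass 70% of its speed; a pose out of reach is approached as far as the arm can. A call is refused whole if a number of a shift passes 0.0625 or a number of a turn 0.188, either way. A call with a gripper value outside its range is refused whole. The fingers move at their own pace and stop on an object; the grip force is fixed at half the most. Time passes only in rows, so rows that do not move let the fingers close, or fill a call up. It gives the time, the measured TCP pose, the force and the opening at its end, in the units of the state.
- env.observe(): the state, without advancing time (a new reading comes with each control period).
- env.snapshot(name): name is "scene" or "side" or "wrist"; returns the picture (400x640x3 uint8, red, green, blue); there is no depth.
- env.camera_params(name): a dict with "fov_y" (degrees; the focal length in pixels is half the picture's height over the tangent of half this angle, whatever the lens; pixels are square), "cx", "cy" (the principal point, pixels), "xyz" and "attitude" of the camera in the world. Camera axes: x right, y down, z forward; pixel columns grow to the right and rows downward; lengths in m; the calibration is good to about 2 mm. A picture is of the moment at which its call begins: read the wrist's pose just before it. camera_params takes no time and is no camera call; for the wrist camera it gives the pose at the moment of the call.
- env.finish_job(): hands the job in, once; it reports no verdict.
The state is a dict: "clock": time; "q": joint angles; "joint_velocities": joint speeds; "effort": joint torques, N m; "tool_pos": TCP position; "orientation": TCP orientation; "ft_force": force on the tool from outside, world axes, zero at the start; "moment": the same for the moment, N m; "width": finger opening in m.
Only numpy, scipy, OpenCV 4.12 (cv2) and the standard library are available. Lean on these libraries where they do the work, as an engineer would, in place of code of your own. Each camera call takes 0.05 s, during which the arm holds its last target.

## Working session

There is one attempt and no reset: what is moved stays moved. The work goes in short steps, Python scripts to look and compute and a tool call to move; the robot and the scene stay as the last step left them, time stands still between calls to the robot, and variables do not carry over. Pictures are saved under pics/ and viewed, and the job is handed in when it is done.

Besides the shell and the picture viewer there is one more tool, called after "Emit:" as name([rows], argument=value, ...), one row to a line, values as JSON. send_rows: Moves the arm, as the interface text tells. Its arguments: {"type":"object","properties":{"motion":{"type":"array","items":{"type":"object","properties":{"dx":{"type":"number"},"dy":{"type":"number"},"dz":{"type":"number"},"turn":{"type":"number"},"fingers":{"type":"number"}}}}},"required":["motion"]}

```bash
mkdir -p pics; ls
python3 - <<'E'
from rig import env
import cv2
o=env.observe();print(o)
for n in("scene","side","wrist"):
    p=env.camera_params(n);print(n,p)
    cv2.imwrite(f"pics/{n}0.png",env.snapshot(n)[:,:,::-1])
E
```

```text
pics
{'clock': 0.0, 'q': array([ 2.88099714e-01,  3.59401544e-01,  1.10559857e-02, -3.35191906e-04,
       -1.22412425e+00, -2.88105495e-01]), 'joint_velocities': array([ 0.00039717, -0.00032256,  0.00194834, -0.00119054,  0.00064819,
        0.00030859]), 'effort': array([ 2.55543900e-04, -5.83324420e+01,  2.93422562e+01,  6.93659976e+00,
       -6.00149287e-03, -1.14765509e-06]), 'tool_pos': array([ 6.74523132e-01, -3.34272727e-05,  2.38355651e-01]), 'orientation': array([ 2.22037430e+00, -2.22064061e+00, -1.68839246e-03]), 'ft_force': array([ 0.32806356, -0.18903491,  0.55947721]), 'moment': array([0.02752846, 0.03673677, 0.05343163]), 'width': 0.08573204382866909}
scene {'fov_y': 56.73824675639994, 'cx': 327.28425505018595, 'cy': 206.98663084545183, 'xyz': array([ 0.89245934, -0.40656355,  0.528014  ]), 'attitude': array([-2.21368538, -0.73574768,  0.34465112])}
side {'fov_y': 51.08410082688688, 'cx': 324.1701953162811, 'cy': 201.95955917148714, 'xyz': array([ 0.53377888, -0.53843336,  0.65887884]), 'attitude': array([-2.37628685,  0.05576995, -0.02190499])}
wrist {'fov_y': 66.05724395814333, 'cx': 321.09783398922133, 'cy': 206.07507027634935, 'xyz': array([ 0.67417349, -0.07101382,  0.37288252]), 'attitude': array([ 2.27727955e-03, -3.10877659e+00, -4.43573675e-01])}
```

View pics/scene0.png

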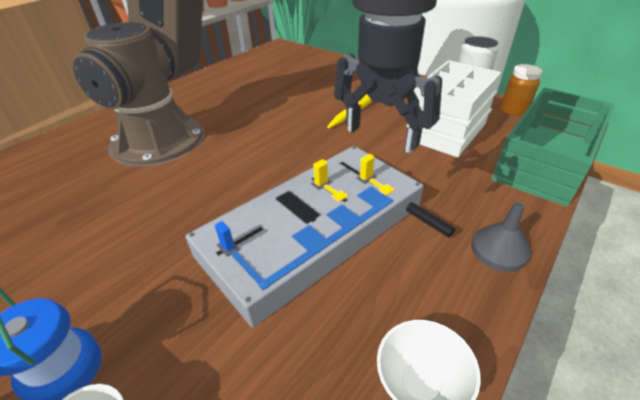

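View pics/side0.png

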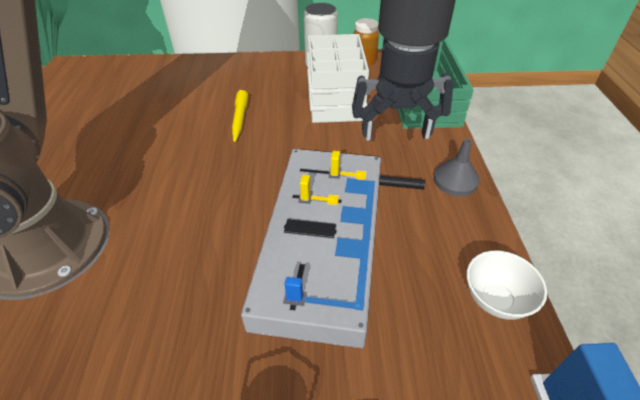

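View pics/wrist0.png

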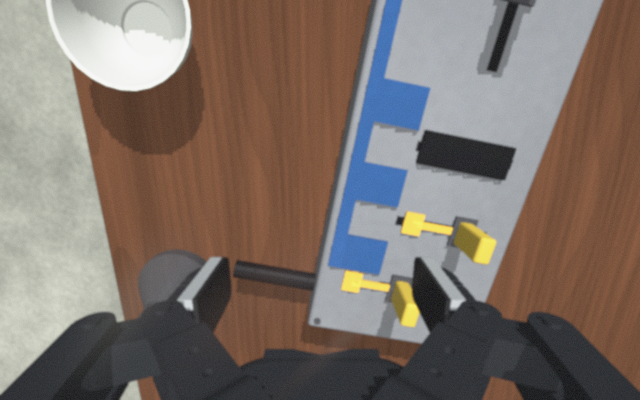

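The scene and side views show the far yellow, at the end slot (scene ~(367,167), side ~(336,163)), pushed back. The other yellow (side ~(305,188)) is on. The blanking strip is in the third slot and the blue handle is at side (293,290). Next I'll measure the deck corners and the paddles.

```bash
cat > h.py <<'E'
import numpy as np,cv2
from scipy.spatial.transform import Rotation as R
def ray(p,u,v,size=(400,640)):
    f=size[0]/2/np.tan(np.radians(p['fov_y'])/2)
    d=np.array([(u-p['cx'])/f,(v-p['cy'])/f,1.]);return p['xyz'],R.from_rotvec(p['attitude']).apply(d)
def plane(p,u,v,z):
    o,d=ray(p,u,v);return o+d*(z-o[2])/d[2]
def tri(rs):
    A=np.zeros((3,3));b=np.zeros(3)
    for o,d in rs:
        d=d/np.linalg.norm(d);P=np.eye(3)-np.outer(d,d);A+=P;b+=P@o
    x=np.linalg.solve(A,b)
    return x,[np.linalg.norm(np.cross(x-o,d/np.linalg.norm(d))) for o,d in rs]
def proj(p,X):
    c=R.from_rotvec(p['attitude']).inv().apply(np.array(X)-p['xyz']);f=200/np.tan(np.radians(p['fov_y'])/2)
    return p['cx']+f*c[0]/c[2],p['cy']+f*c[1]/c[2]
E
python3 - <<'E'
import cv2
a=cv2.imread('pics/side0.png')[140:350,235:395];cv2.imwrite('pics/side0z.png',cv2.resize(a,None,fx=2.8,fy=2.8,interpolation=cv2.INTER_CUBIC))
a=cv2.imread('pics/scene0.png')[140:330,180:430];cv2.imwrite('pics/scene0z.png',cv2.resize(a,None,fx=3,fy=3,interpolation=cv2.INTER_CUBIC))
E
```

```text
(no output)
```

View pics/side0z.png

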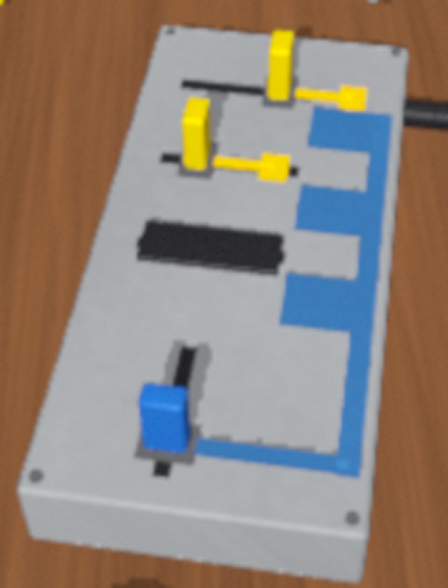

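View pics/scene0z.png

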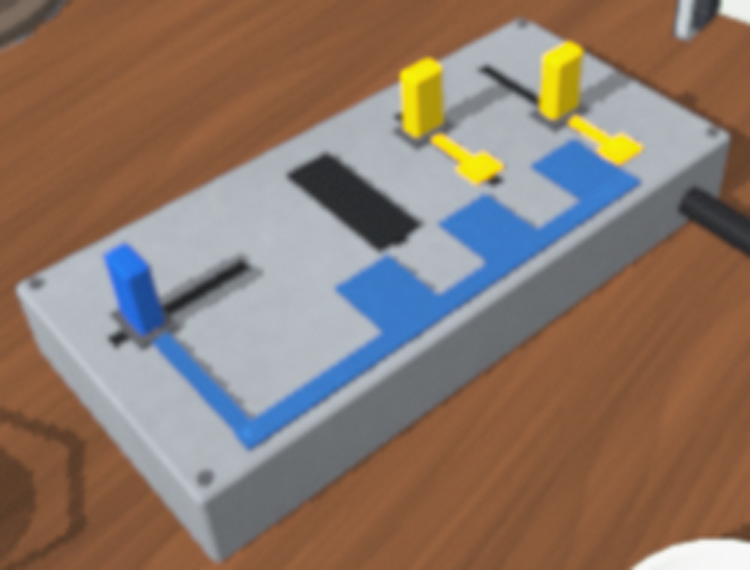

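Run:
```python
from rig import env
from h import *
S=env.camera_params('side');C=env.camera_params('scene')
s=lambda x,y:((x+.5)/2.8-.5+235,(y+.5)/2.8-.5+140)
c=lambda x,y:((x+.5)/3-.5+180,(y+.5)/3-.5+140)
co={'NL':((163,27),(520,17)),'FL':((408,47),(730,137)),'NR':((22,492),(17,288)),'FR':((362,530),(210,505))}
P={}
for k,(a,b) in co.items():
    pa,pb=plane(S,*s(*a),.06),plane(C,*c(*b),.06);t,e=tri([ray(S,*s(*a)),ray(C,*c(*b))])
    print(k,pa.round(4),pb.round(4),t.round(4));P[k]=(pa+pb)/2
for a,b in (('NL','NR'),('FL','FR'),('NL','FL'),('NR','FR')):print(a,b,np.linalg.norm(P[a]-P[b]))
o=sum(P.values())/4;d=P['NL']-P['NR']+P['FL']-P['FR'];yaw=np.arctan2(-d[0],d[1]);print('origin',o,'yaw',np.degrees(yaw))
x=np.array([np.cos(yaw),np.sin(yaw),0]);y=np.array([-x[1],x[0],0])
for k,a,b in(('off',(281,66),(562,82)),('on',(197,134),(422,98)),('blue',(165,418),(135,290))):
    t,e=tri([ray(S,*s(*a)),ray(C,*c(*b))]);print(k,t.round(4),np.round(e,4),'bank',((t-o)@x).round(4),((t-o)@y).round(4))
    for p,q in((S,s(*a)),(C,c(*b))):
        t=plane(p,*q,.09);print('   ',((t-o)@x).round(4),((t-o)@y).round(4))
```

```text
NL [0.4977 0.2033 0.06  ] [0.4962 0.2038 0.06  ] [0.4978 0.2013 0.0618]
FL [0.6913 0.1692 0.06  ] [0.6913 0.1651 0.06  ] [0.6909 0.167  0.0601]
NR [ 0.4205 -0.2055  0.06  ] [ 0.4208 -0.2053  0.06  ] [ 0.4204 -0.2051  0.0595]
FR [ 0.6088 -0.2373  0.06  ] [ 0.6166 -0.2398  0.06  ] [ 0.6102 -0.2346  0.0506]
NL NR 0.4159574100454131
FL FR 0.41323062251712667
NL FL 0.19773292436070358
NR FR 0.19488454348739992
origin [ 0.555397   -0.01832244  0.06      ] yaw -10.759836508741014
off [0.5869 0.1186 0.088 ] [0.0002 0.0002] bank 0.0054 0.1404
    0.0056 0.1384
    0.0074 0.138
on [0.5237 0.0477 0.0897] [0.0001 0.0001] bank -0.0435 0.0589
    -0.0435 0.0588
    -0.0431 0.0585
blue [ 0.5022 -0.1793  0.088 ] [0.0004 0.0004] bank -0.0222 -0.1681
    -0.022 -0.1688
    -0.0199 -0.1692
```

The corners fit the known size: 0.415 by 0.196 m against 0.420 by 0.200. The yaw is -10.8° and the bank origin is (0.555,-0.018). Paddle heights come out at 88–90 mm, and their bank y values of 0.140, 0.059 and -0.168 match the slots. Next I turn the jaws along bank x and hover over the off yellow.

Emit:
send_rows([
  {"dx":0,"dy":0,"dz":0,"turn":0.094,"fingers":0},
  {"dx":0,"dy":0,"dz":0,"turn":0.094,"fingers":0},
  {"dx":-0.025,"dy":0.027,"dz":0,"turn":0,"fingers":0},
  {"dx":-0.025,"dy":0.027,"dz":0,"turn":0,"fingers":0},
  {"dx":-0.025,"dy":0.027,"dz":0,"turn":0,"fingers":0},
  {"dx":-0.025,"dy":0.027,"dz":0,"turn":0,"fingers":0},
  {"dx":0,"dy":0,"dz":0.03,"turn":0,"fingers":0},
  {"dx":0,"dy":0,"dz":0.03,"turn":0,"fingers":0},
  {"dx":0,"dy":0,"dz":0.03,"turn":0,"fingers":0},
  {"dx":0,"dy":0,"dz":0,"turn":0,"fingers":0},
])

```text
clock: 1.4
tool_pos: [0.586, 0.1177, 0.147]
orientation: [2.0, -2.417, -0.002]
ft_force: [0.7, -0.9, 0.7]
width: 0.0429
```

```bash
cat >> h.py <<'E'
O=np.array([.5554,-.0183,0]);YAW=np.radians(-10.76)
BX=np.array([np.cos(YAW),np.sin(YAW),0]);BY=np.array([-BX[1],BX[0],0])
def st(env):
    o=env.observe();t=o['tool_pos'];M=R.from_rotvec(o['orientation']).as_matrix()
    print('t',round(o['clock'],2),'tcp',t.round(4),'bank',((t-O)@BX).round(4),((t-O)@BY).round(4),'F',o['ft_force'].round(1),'w',round(o['width'],4),'ty',M[:,1].round(3))
E
python3 - <<'E'
from rig import env
from h import *
st(env)
cv2.imwrite('pics/side1.png',env.snapshot('side')[:,:,::-1])
E
```

```text
t 1.4 tcp [0.586  0.1177 0.147 ] bank 0.0046 0.1394 F [ 0.7 -0.9  0.7] w 0.0429 ty [-0.982  0.187  0.004]
```

View pics/side1.png

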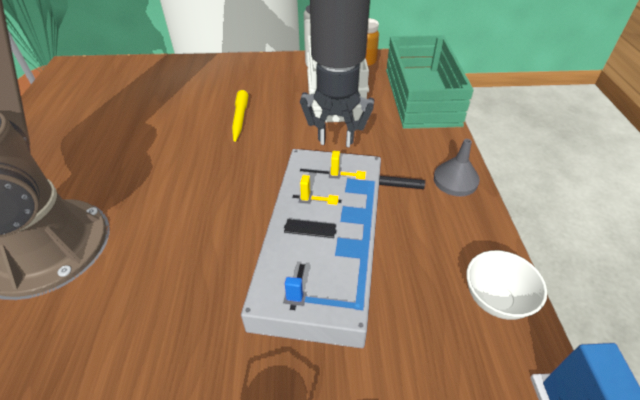

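The fingers, at ~(336,135), straddle the paddle's column at (336,163). I'll go down and grip.

Emit:
send_rows([
  {"dx":0,"dy":0,"dz":0.021,"turn":0,"fingers":0},
  {"dx":0,"dy":0,"dz":0.021,"turn":0,"fingers":0},
  {"dx":0,"dy":0,"dz":0.021,"turn":0,"fingers":0},
  {"dx":0,"dy":0,"dz":0,"turn":0,"fingers":0},
  {"dx":0,"dy":0,"dz":0,"turn":0,"fingers":-1},
  {"dx":0,"dy":0,"dz":0,"turn":0,"fingers":-1},
  {"dx":0,"dy":0,"dz":0,"turn":0,"fingers":-1},
  {"dx":0,"dy":0,"dz":0,"turn":0,"fingers":-1},
  {"dx":0,"dy":0,"dz":0,"turn":0,"fingers":-1},
  {"dx":0,"dy":0,"dz":0,"turn":0,"fingers":-1},
])

```text
clock: 2.7
tool_pos: [0.5884, 0.1188, 0.0881]
orientation: [-2.002, 2.418, -0.001]
ft_force: [-2.0, 0.5, 6.8]
width: 0.0153
```

Run:
```python
from rig import env
from h import *
st(env)
```

```text
t 2.7 tcp [0.5884 0.1188 0.0881] bank 0.0068 0.1408 F [-2.   0.5  6.8] w 0.0153 ty [-0.982  0.187 -0.002]
```

Gripped: the width of 15.3 mm matches the 16 mm paddle. Now I draw it 50 mm towards the robot.

Emit:
send_rows([
  {"dx":0,"dy":0.005,"dz":0,"turn":0,"fingers":-1},
  {"dx":0,"dy":0.008,"dz":0,"turn":0,"fingers":-1},
  {"dx":0,"dy":0.008,"dz":0,"turn":0,"fingers":-1},
  {"dx":0,"dy":0.008,"dz":0,"turn":0,"fingers":-1},
  {"dx":0,"dy":0.008,"dz":0,"turn":0,"fingers":-1},
  {"dx":0,"dy":0.008,"dz":0,"turn":0,"fingers":-1},
  {"dx":0,"dy":0.005,"dz":0,"turn":0,"fingers":-1},
  {"dx":0,"dy":0.002,"dz":0,"turn":0,"fingers":-1},
  {"dx":0,"dy":0,"dz":0,"turn":0,"fingers":-1},
  {"dx":0,"dy":0,"dz":0,"turn":0,"fingers":-1},
])

```text
clock: 3.95
tool_pos: [0.5377, 0.1286, 0.088]
orientation: [-2.002, 2.417, -0.002]
ft_force: [-0.7, -0.5, 9.0]
width: 0.0152
```

Run:
```python
from rig import env
from h import *
st(env)
```

```text
t 3.95 tcp [0.5377 0.1286 0.088 ] bank -0.0448 0.141 F [-0.7 -0.5  9. ] w 0.0152 ty [-0.982  0.186 -0.003]
```

Emit:
send_rows([
  {"dx":0,"dy":0.002,"dz":0,"turn":0,"fingers":-1},
  {"dx":0,"dy":0.002,"dz":0,"turn":0,"fingers":-1},
  {"dx":0,"dy":0.001,"dz":0,"turn":0,"fingers":-1},
  {"dx":0,"dy":0.001,"dz":0,"turn":0,"fingers":-1},
  {"dx":0,"dy":0.001,"dz":0,"turn":0,"fingers":-1},
  {"dx":0,"dy":0,"dz":0,"turn":0,"fingers":-1},
  {"dx":0,"dy":0,"dz":0,"turn":0,"fingers":-1},
  {"dx":0,"dy":0,"dz":0,"turn":0,"fingers":-1},
  {"dx":0,"dy":0,"dz":0,"turn":0,"fingers":-1},
  {"dx":0,"dy":0,"dz":0,"turn":0,"fingers":-1},
])

```text
clock: 5.2
tool_pos: [0.5311, 0.1299, 0.088]
orientation: [-2.002, 2.417, -0.002]
ft_force: [1.2, -1.7, 8.1]
width: 0.0153
```

Run:
```python
from rig import env
from h import *
st(env)
```

```text
t 5.2 tcp [0.5311 0.1299 0.088 ] bank -0.0515 0.1411 F [ 1.2 -1.7  8.1] w 0.0153 ty [-0.982  0.186 -0.003]
```

Not yet at the stop; the force is still low. I'll creep on in small steps.

Emit:
send_rows([
  {"dx":0,"dy":0.001,"dz":0,"turn":0,"fingers":-1},
  {"dx":0,"dy":0.001,"dz":0,"turn":0,"fingers":-1},
  {"dx":0,"dy":0,"dz":0,"turn":0,"fingers":-1},
  {"dx":0,"dy":0,"dz":0,"turn":0,"fingers":-1},
  {"dx":0,"dy":0,"dz":0,"turn":0,"fingers":-1},
  {"dx":0,"dy":0,"dz":0,"turn":0,"fingers":-1},
  {"dx":0,"dy":0,"dz":0,"turn":0,"fingers":-1},
  {"dx":0,"dy":0,"dz":0,"turn":0,"fingers":-1},
  {"dx":0,"dy":0,"dz":0,"turn":0,"fingers":-1},
  {"dx":0,"dy":0,"dz":0,"turn":0,"fingers":-1},
])

```text
clock: 6.45
tool_pos: [0.5308, 0.13, 0.0881]
orientation: [-2.001, 2.415, -0.005]
ft_force: [10.9, -5.2, 1.2]
width: 0.0152
```

Run:
```python
from rig import env
from h import *
st(env)
```

```text
t 6.45 tcp [0.5308 0.13   0.0881] bank -0.0519 0.1411 F [10.9 -5.2  1.2] w 0.0152 ty [-0.983  0.186 -0.006]
```

The end stop is reached: it moved 0.3 mm for 12 N. I release, rise, and go to the other yellow to seat it as well, since it stands ~7 mm short of its stop.

Emit:
send_rows([
  {"dx":0,"dy":-0.002,"dz":0,"turn":0,"fingers":0},
  {"dx":0,"dy":0,"dz":0,"turn":0,"fingers":0},
  {"dx":0,"dy":0,"dz":0,"turn":0,"fingers":0},
  {"dx":0,"dy":0,"dz":0,"turn":0,"fingers":0},
  {"dx":0,"dy":0,"dz":-0.03,"turn":0,"fingers":0},
  {"dx":0,"dy":0,"dz":-0.03,"turn":0,"fingers":0},
  {"dx":0.027,"dy":-0.002,"dz":0,"turn":0,"fingers":0},
  {"dx":0.027,"dy":-0.003,"dz":0,"turn":0,"fingers":0},
  {"dx":0.027,"dy":-0.002,"dz":0,"turn":0,"fingers":0},
  {"dx":0,"dy":0,"dz":0,"turn":0,"fingers":0},
])

```text
clock: 7.7
tool_pos: [0.5208, 0.0473, 0.1463]
orientation: [2.001, -2.422, -0.0]
ft_force: [0.8, 0.1, -0.3]
width: 0.0427
```

Run:
```python
from rig import env
from h import *
st(env)
for n in('side','scene'):
    cv2.imwrite(f'pics/{n}2.png',env.snapshot(n)[:,:,::-1])
a=np.hstack([cv2.resize(cv2.imread('pics/side2.png')[100:350,235:435],None,fx=2,fy=2),cv2.resize(cv2.imread('pics/scene2.png')[100:350,230:430],None,fx=2,fy=2)])
cv2.imwrite('pics/both2.png',a)
```

```text
t 7.7 tcp [0.5208 0.0473 0.1463] bank -0.0463 0.058 F [ 0.8  0.1 -0.3] w 0.0427 ty [-0.982  0.189  0.   ]
```

View pics/both2.png

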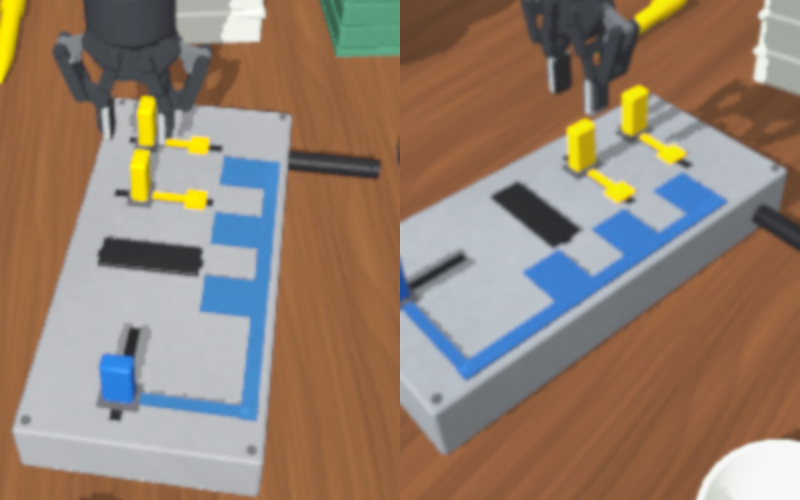

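Both yellows are in the on area, and the jaws stand over the second paddle (left crop (141,176)), which is slightly farther back than the first. I grip it and seat it against its stop.

Emit:
send_rows([
  {"dx":0,"dy":0,"dz":0.02,"turn":0,"fingers":0},
  {"dx":0,"dy":0,"dz":0.02,"turn":0,"fingers":0},
  {"dx":0,"dy":0,"dz":0.02,"turn":0,"fingers":0},
  {"dx":0,"dy":0,"dz":0,"turn":0,"fingers":0},
  {"dx":0,"dy":0,"dz":0,"turn":0,"fingers":-1},
  {"dx":0,"dy":0,"dz":0,"turn":0,"fingers":-1},
  {"dx":0,"dy":0,"dz":0,"turn":0,"fingers":-1},
  {"dx":0,"dy":0,"dz":0,"turn":0,"fingers":-1},
  {"dx":0,"dy":0,"dz":0,"turn":0,"fingers":-1},
  {"dx":0,"dy":0,"dz":0,"turn":0,"fingers":-1},
])

```text
clock: 9.05
tool_pos: [0.5221, 0.049, 0.0873]
orientation: [-2.002, 2.418, -0.001]
ft_force: [-0.5, 2.7, 6.7]
width: 0.0154
```

Run:
```python
from rig import env
from h import *
st(env)
```

```text
t 9.05 tcp [0.5221 0.049  0.0873] bank -0.0453 0.0599 F [-0.5  2.7  6.7] w 0.0154 ty [-0.982  0.187 -0.002]
```

Target on this scale is about -0.052, so I pull ~7 mm more plus ~1 mm past.

Emit:
send_rows([
  {"dx":0,"dy":0.002,"dz":0,"turn":0,"fingers":-1},
  {"dx":0,"dy":0.002,"dz":0,"turn":0,"fingers":-1},
  {"dx":0,"dy":0.001,"dz":0,"turn":0,"fingers":-1},
  {"dx":0,"dy":0.001,"dz":0,"turn":0,"fingers":-1},
  {"dx":0,"dy":0.001,"dz":0,"turn":0,"fingers":-1},
  {"dx":0,"dy":0.001,"dz":0,"turn":0,"fingers":-1},
  {"dx":0,"dy":0,"dz":0,"turn":0,"fingers":-1},
  {"dx":0,"dy":0,"dz":0,"turn":0,"fingers":-1},
  {"dx":0,"dy":0,"dz":0,"turn":0,"fingers":-1},
  {"dx":0,"dy":0,"dz":0,"turn":0,"fingers":-1},
])

```text
clock: 10.3
tool_pos: [0.5155, 0.0504, 0.0873]
orientation: [-2.002, 2.417, -0.003]
ft_force: [6.4, -0.6, 4.0]
width: 0.0152
```

Run:
```python
from rig import env
from h import *
st(env)
```

```text
t 10.3 tcp [0.5155 0.0504 0.0873] bank -0.0521 0.06 F [ 6.4 -0.6  4. ] w 0.0152 ty [-0.982  0.186 -0.004]
```

The second yellow is at the same stop position (-0.052), with force building. I release and go over to the blue handle.

Emit:
send_rows([
  {"dx":0,"dy":-0.001,"dz":0,"turn":0,"fingers":0.3},
  {"dx":0,"dy":0,"dz":0,"turn":0,"fingers":0.3},
  {"dx":0,"dy":0,"dz":0,"turn":0,"fingers":0.3},
  {"dx":0,"dy":0,"dz":-0.03,"turn":0,"fingers":0.3},
  {"dx":0,"dy":0,"dz":-0.03,"turn":0,"fingers":0.3},
  {"dx":0.045,"dy":-0.01,"dz":0,"turn":0,"fingers":0.3},
  {"dx":0.045,"dy":-0.01,"dz":0,"turn":0,"fingers":0.3},
  {"dx":0.045,"dy":-0.01,"dz":0,"turn":0,"fingers":0.3},
  {"dx":0.045,"dy":0,"dz":0,"turn":0,"fingers":0.3},
  {"dx":0.045,"dy":0,"dz":0,"turn":0,"fingers":0.3},
])

```text
clock: 11.55
tool_pos: [0.5012, -0.1781, 0.1461]
orientation: [2.003, -2.42, -0.001]
ft_force: [0.9, 0.2, 0.6]
width: 0.0555
```

Run:
```python
from rig import env
from h import *
st(env)
for n in('side','scene'):
    cv2.imwrite(f'pics/{n}3.png',env.snapshot(n)[:,:,::-1])
a=np.hstack([cv2.resize(cv2.imread('pics/side3.png')[100:350,235:435],None,fx=2,fy=2),cv2.resize(cv2.imread('pics/scene3.png')[100:350,200:400],None,fx=2,fy=2)])
cv2.imwrite('pics/both3.png',a)
st(env)
```

```text
t 11.55 tcp [ 0.5012 -0.1781  0.1461] bank -0.0235 -0.1671 F [0.9 0.2 0.6] w 0.0555 ty [-0.982  0.187  0.001]
t 11.65 tcp [ 0.5004 -0.1797  0.1459] bank -0.024 -0.1688 F [ 0.3 -0.  -0.7] w 0.0553 ty [-0.982  0.19   0.001]
```

View pics/both3.png

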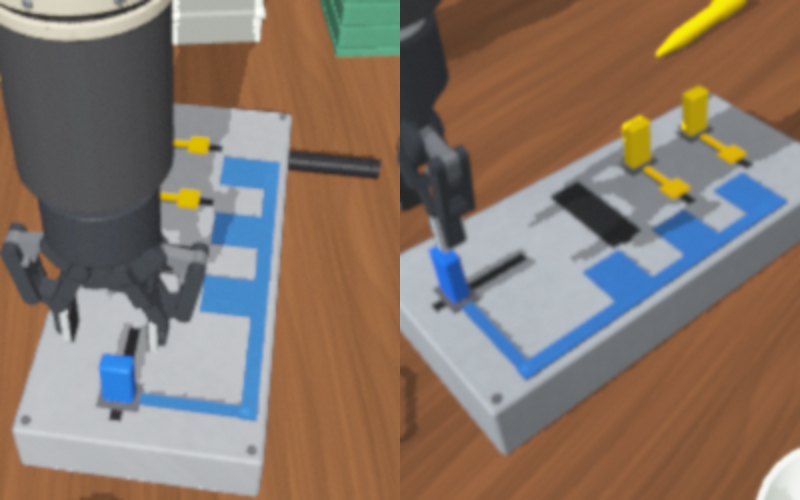

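Both yellows are now level, and the gripper stands over the blue paddle (left crop (117,380)). I go down and grip.

Emit:
send_rows([
  {"dx":0,"dy":-0.002,"dz":0.02,"turn":0,"fingers":0.3},
  {"dx":0,"dy":0,"dz":0.02,"turn":0,"fingers":0.3},
  {"dx":0,"dy":0,"dz":0.02,"turn":0,"fingers":0.3},
  {"dx":0,"dy":0,"dz":0,"turn":0,"fingers":0.3},
  {"dx":0,"dy":0,"dz":0,"turn":0,"fingers":-1},
  {"dx":0,"dy":0,"dz":0,"turn":0,"fingers":-1},
  {"dx":0,"dy":0,"dz":0,"turn":0,"fingers":-1},
  {"dx":0,"dy":0,"dz":0,"turn":0,"fingers":-1},
  {"dx":0,"dy":0,"dz":0,"turn":0,"fingers":-1},
  {"dx":0,"dy":0,"dz":0,"turn":0,"fingers":-1},
])

```text
clock: 12.9
tool_pos: [0.5023, -0.1769, 0.0871]
orientation: [2.002, -2.42, -0.002]
ft_force: [-6.4, 2.6, 7.3]
width: 0.0249
```

Run:
```python
from rig import env
from h import *
st(env)
```

```text
t 12.9 tcp [ 0.5023 -0.1769  0.0871] bank -0.0226 -0.1658 F [-6.4  2.6  7.3] w 0.0249 ty [-0.982  0.187  0.002]
```

Emit:
send_rows([
  {"dx":-0.004,"dy":0,"dz":0,"turn":0,"fingers":-1},
  {"dx":-0.007,"dy":0,"dz":0,"turn":0,"fingers":-1},
  {"dx":-0.007,"dy":0,"dz":0,"turn":0,"fingers":-1},
  {"dx":-0.007,"dy":0,"dz":0,"turn":0,"fingers":-1},
  {"dx":-0.007,"dy":0,"dz":0,"turn":0,"fingers":-1},
  {"dx":-0.005,"dy":0,"dz":0,"turn":0,"fingers":-1},
  {"dx":-0.004,"dy":0,"dz":0,"turn":0,"fingers":-1},
  {"dx":-0.002,"dy":0,"dz":0,"turn":0,"fingers":-1},
  {"dx":0,"dy":0,"dz":0,"turn":0,"fingers":-1},
  {"dx":0,"dy":0,"dz":0,"turn":0,"fingers":-1},
])

```text
clock: 14.15
tool_pos: [0.5104, -0.1351, 0.0871]
orientation: [2.002, -2.419, -0.002]
ft_force: [-6.0, -0.4, 5.2]
width: 0.0251
```

Run:
```python
from rig import env
from h import *
st(env)
```

```text
t 14.15 tcp [ 0.5104 -0.1351  0.0871] bank -0.0224 -0.1231 F [-6.  -0.4  5.2] w 0.0251 ty [-0.982  0.187  0.002]
```

It moved 42.6 mm without being blocked. Creep to the stop.

Emit:
send_rows([
  {"dx":-0.001,"dy":0,"dz":0,"turn":0,"fingers":-1},
  {"dx":-0.001,"dy":0,"dz":0,"turn":0,"fingers":-1},
  {"dx":-0.001,"dy":0,"dz":0,"turn":0,"fingers":-1},
  {"dx":-0.001,"dy":0,"dz":0,"turn":0,"fingers":-1},
  {"dx":-0.001,"dy":0,"dz":0,"turn":0,"fingers":-1},
  {"dx":0,"dy":0,"dz":0,"turn":0,"fingers":-1},
  {"dx":0,"dy":0,"dz":0,"turn":0,"fingers":-1},
  {"dx":0,"dy":0,"dz":0,"turn":0,"fingers":-1},
  {"dx":0,"dy":0,"dz":0,"turn":0,"fingers":-1},
  {"dx":0,"dy":0,"dz":0,"turn":0,"fingers":-1},
])

```text
clock: 15.4
tool_pos: [0.5113, -0.1304, 0.0871]
orientation: [2.001, -2.419, -0.002]
ft_force: [-6.5, -1.2, 6.2]
width: 0.0255
```

Run:
```python
from rig import env
from h import *
st(env)
```

```text
t 15.4 tcp [ 0.5113 -0.1304  0.0871] bank -0.0224 -0.1183 F [-6.5 -1.2  6.2] w 0.0255 ty [-0.982  0.187  0.002]
```

Emit:
send_rows([
  {"dx":-0.001,"dy":0,"dz":0,"turn":0,"fingers":-1},
  {"dx":-0.001,"dy":0,"dz":0,"turn":0,"fingers":-1},
  {"dx":-0.001,"dy":0,"dz":0,"turn":0,"fingers":-1},
  {"dx":0,"dy":0,"dz":0,"turn":0,"fingers":-1},
  {"dx":0,"dy":0,"dz":0,"turn":0,"fingers":-1},
  {"dx":0,"dy":0,"dz":0,"turn":0,"fingers":-1},
  {"dx":0,"dy":0,"dz":0,"turn":0,"fingers":-1},
  {"dx":0,"dy":0,"dz":0,"turn":0,"fingers":-1},
  {"dx":0,"dy":0,"dz":0,"turn":0,"fingers":-1},
  {"dx":0,"dy":0,"dz":0,"turn":0,"fingers":-1},
])

```text
clock: 16.65
tool_pos: [0.5116, -0.1287, 0.0871]
orientation: [2.001, -2.418, -0.0]
ft_force: [-6.2, -9.8, 3.8]
width: 0.0252
```

Run:
```python
from rig import env
from h import *
st(env)
```

```text
t 16.65 tcp [ 0.5116 -0.1287  0.0871] bank -0.0224 -0.1166 F [-6.2 -9.8  3.8] w 0.0252 ty [-0.982  0.187  0.002]
```

At the end stop: -9.8 N, with motion short of the command. I release, rise and get clear for a final look.

Emit:
send_rows([
  {"dx":0.001,"dy":0,"dz":0,"turn":0,"fingers":0.3},
  {"dx":0,"dy":0,"dz":0,"turn":0,"fingers":0.3},
  {"dx":0,"dy":0,"dz":0,"turn":0,"fingers":0.3},
  {"dx":0,"dy":0,"dz":0,"turn":0,"fingers":0.3},
  {"dx":0,"dy":0,"dz":-0.03,"turn":0,"fingers":0.3},
  {"dx":0,"dy":0,"dz":-0.04,"turn":0,"fingers":0.3},
  {"dx":0,"dy":0,"dz":-0.04,"turn":0,"fingers":0.3},
  {"dx":0,"dy":0,"dz":-0.04,"turn":0,"fingers":0.3},
  {"dx":0,"dy":0,"dz":-0.04,"turn":0,"fingers":0.3},
  {"dx":0,"dy":0,"dz":0,"turn":0,"fingers":0.3},
])

```text
clock: 17.9
tool_pos: [0.5149, -0.128, 0.2798]
orientation: [-2.001, 2.416, -0.006]
ft_force: [0.3, -0.9, -0.1]
width: 0.0555
```

Emit:
send_rows([
  {"dx":-0.04,"dy":-0.02,"dz":0,"turn":0,"fingers":0.3},
  {"dx":-0.05,"dy":-0.02,"dz":0,"turn":0,"fingers":0.3},
  {"dx":-0.05,"dy":-0.02,"dz":0,"turn":0,"fingers":0.3},
  {"dx":-0.05,"dy":-0.02,"dz":0,"turn":0,"fingers":0.3},
  {"dx":-0.05,"dy":-0.02,"dz":0,"turn":0,"fingers":0.3},
  {"dx":-0.03,"dy":-0.02,"dz":0,"turn":0,"fingers":0.3},
  {"dx":0,"dy":-0.01,"dz":0,"turn":0,"fingers":0.3},
  {"dx":0,"dy":0,"dz":0,"turn":0,"fingers":0.3},
  {"dx":0,"dy":0,"dz":0,"turn":0,"fingers":0.3},
  {"dx":0,"dy":0,"dz":0,"turn":0,"fingers":0.3},
])

```text
clock: 19.15
tool_pos: [0.6909, 0.1121, 0.2769]
orientation: [-2.002, 2.42, -0.0]
ft_force: [-0.1, 0.9, 1.1]
width: 0.0555
```

Run:
```python
from rig import env
from h import *
st(env)
for n in('side','scene'):
    cv2.imwrite(f'pics/{n}4.png',env.snapshot(n)[:,:,::-1])
a=np.hstack([cv2.resize(cv2.imread('pics/side4.png')[140:340,240:390],None,fx=2.5,fy=2.5,interpolation=cv2.INTER_CUBIC),cv2.resize(cv2.imread('pics/scene4.png')[140:340,215:385],None,fx=2.5,fy=2.5,interpolation=cv2.INTER_CUBIC)])
cv2.imwrite('pics/both4.png',a)
```

```text
t 19.15 tcp [0.6909 0.1121 0.2769] bank 0.1088 0.1535 F [-0.1  0.9  1.1] w 0.0555 ty [-0.982  0.188 -0.001]
```

View pics/both4.png

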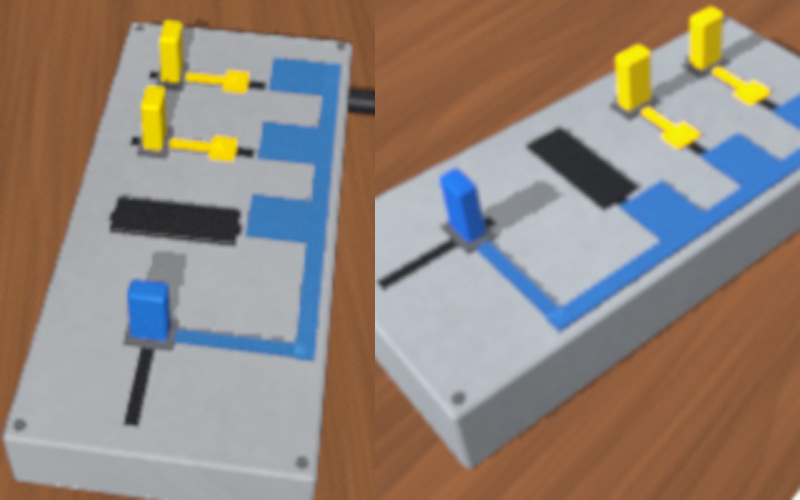

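Side crop: the yellows at (171,52) and (153,119), the blue at (149,311). All three look on, and the comb teeth sit behind the yellow tabs. I'll check the numbers.

Run:
```python
from rig import env
from h import *
S=env.camera_params('side');C=env.camera_params('scene')
for k,a,b in(('end',(171,52),(331+375,38)),('mid',(153,119),(258+375,77)),('blue',(149,311),(89+375,206))):
    t,e=tri([ray(S,a[0]/2.5-.3+240,a[1]/2.5-.3+140),ray(C,(b[0]-375)/2.5-.3+215,b[1]/2.5-.3+140)])
    print(k,t.round(4),np.round(e,4),'bank',((t-O)@BX).round(4),((t-O)@BY).round(4))
```

```text
end [0.5313 0.1287 0.0891] [0.0001 0.0001] bank -0.0512 0.1399
mid [0.5156 0.05   0.0889] [0.0002 0.0002] bank -0.0519 0.0596
blue [ 0.5114 -0.1309  0.0869] [0. 0.] bank -0.0223 -0.1188
```

All three match the on positions to ~2 mm, so I'm handing in.

```bash
python3 -c "
from rig import env
print(env.finish_job())"
```

```text
the job is handed in; nothing more can be done
None
```

The shed's solar supply is switched on: all three handles are on, the gripper has let go, and the job was handed in after about 19 s of robot time.

I drew the off yellow handle (bank y = 140) to its end stop. I also drew the other yellow to its stop, because it stood about 7 mm short and the two would not have been level. Then I slid the blue handle to its own stop.

| Handle | Last measured position | Nominal on position |
|---|---|---|
| Yellow, y = 140 slot | x = -51 mm | x = -50 mm |
| Yellow, y = 60 slot | x = -52 mm | x = -50 mm |
| Blue | y = -119 mm | y = -120 mm |

- **Agreement:** The readings differ from nominal by 1–2 mm, which is within the camera calibration.
- **Forces:** The wrist force readings between moves rose to at most about 12 N, seen when a handle met its end stop.
- **Failed checks:** None failed. The TCP stopped about 3–4 mm higher than commanded at each grip, but all three grips held.

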